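Clip the marinade injector back into its case

TASK

Put the marinade injector away in the open case: press it down into its two spring clips, needle towards the end of the case where the spare needles point, until both clips have snapped over its end caps, and push the plunger fully in. Feel for the middle of the clips and spread them gently and evenly, without forcing them. Leave the jar, its lid and the shaker alone, and let go of everything.

Things in the scene. Friction and masses are not known exactly. Their poses are not given: they have to be found in the camera images.
- injector_mid (a point): Stainless marinade injector, about 0.2 kg: middle of its smooth barrel, on the axis, 16 mm above the table as it lies. Barrel 28 mm across, 72 mm long, between two end caps 32 mm across, 18 mm long, with chamfered rims, centred 45 mm either side of this point. x runs along the axis to the needle, z is up as it lies. Grip it on the barrel.
- injector: The same injector; origin on its underside, 16 mm below injector_mid, same axes. A finger plate 60 mm wide (y), 32 mm high, stands behind the rear cap, 54 to 58 mm back from the middle; the plunger comes out behind it.
- needle_tip (a point): Point of the injector's needle (4 mm thick), 142 mm ahead of injector_mid on the axis
- thumb_disc (a point): Middle of the outer face of the plunger's thumb disc, 30 mm across, 6 mm thick, on the injector's axis; 73 mm behind injector_mid with the plunger fully in
- plunger_rod (a joint): How far the plunger is drawn out, m: 0 = fully in, at most 0.04; it slides stiffly (about 3 N) and stays where it is left
- case: Open carry case, fixed: 350 (x) x 180 (y) mm, floor 6 mm, walls 26 mm high, origin under its centre. +x is its needle end, where the two spare needles and the tines of a stowed fork point. The lid lies open flat on the -y side; the fork (top 23 mm above the table) lies 68 mm to +y.
- clip_mid (a point): Marked middle of the injector's place, over the case's centre, 44 mm above the table, axes as the case: where injector_mid belongs, but the clip strip, held in slotted holes, really sits up to 10 mm to either side (y), both clips alike: feel for the middle. Off centre the arms push back sideways, 3 to 7 N per mm; centred, both snap at about 8 N downward.
- clip_front (a point): Nominal place of the front spring clip, 45 mm to +x of clip_mid, 12 mm wide in x: two steel arms 28 mm apart at the neck (52 mm above the table), flaring at 45 degrees to 49 mm at the lips (64 mm above the table). A cap pressed down spreads each arm 2 mm (a back stop ends it at 2.5 mm), snaps past the neck and lies on a flat seat 28 mm above the table.
- clip_rear (a point): Nominal place of the rear spring clip, 45 mm to -x of clip_mid, the same as the front one; takes the rear cap, with the finger plate 3 mm behind it. The arms of both clips together bear about 15 N when spread evenly by a centred injector; more than 20 N bends them
- jar: Jar of marinade, 76 mm across, 112 mm high, origin under its centre; bystander
- jar_lid: Brass-coloured jar lid lying flat, 66 mm across, 15 mm high, origin under its centre; bystander
- shaker: Glass salt shaker with steel top, 44 mm across, 92 mm high, origin under its centre; bystander
Things that resemble listed ones, but are neither listed nor needed, are in the scene too. There is more than one size of the injector; the one meant has the size given above.

How it is judged (in metres and radians):
At the end, for the whole second after the job is handed in: Injector level in both clips: its middle within 8 mm along, 13 mm across and 4 mm in height of clip_mid, axis within 0.06 rad of the case's, needle towards the needle end, plunger within 4 mm of fully in, at rest (z of injector_mid in the frame of clip_mid between -0.004 and 0.004 m and x of injector_mid in the frame of clip_mid between -0.008 and 0.008 m and y of injector_mid in the frame of clip_mid between -0.013 and 0.013 m and angle between the x axis of injector_mid and the x axis of clip_mid, either way round below 0.06 rad and x of needle_tip in the frame of clip_mid above 0.1 m and value of joint plunger_rod below 0.004 m and linear speed of injector below 0.02 m/s); the robot touches nothing.
It fails at once if the clips are forced: while the injector is not yet down on its seats it loads the clips and case with more than 20 N in all (all contacts summed; centred it takes about 15) (z of injector_mid in the frame of clip_mid above 0.003 m and contact force between injector and case above 20 N).
It fails at once if the injector is ever pushed against the clips and case with more than 40 N in all (contact force between injector and case above 40 N).
It fails at once if the robot itself pushes on the case or the clips with more than 20 N (contact force between the arm and case above 20 N).
It fails at once if the jar, its lid or the shaker is moved more than 20 mm (distance of any of jar, jar_lid, shaker from where it was at the start of the episode above 0.02 m).
It also fails if it takes over 72 s, if anything falls off the work surface, if the arm or the gripper's body presses on something with over 40 N, if the wrist force passes 120 N, or if a joint passes its speed limit or range.

ROBOT

A 6-joint arm with a two-finger parallel gripper is mounted at the origin on the work surface. World frame = base frame: x ahead of the robot, y to its left, z up, the work surface at z = 0. Lengths are in mm, angles in degrees, forces in N, time in s.
With the tool pointing down it reaches from about 350 to 850 mm from the base axis. Payload 8.1 kg.
Tool frame: the origin (TCP) lies at the very end of the fingers, on their centre line; the grasp point (between the pads) lies r.tcp_to_grasp behind it (r.tcp_to_grasp is the distance from the TCP to the grasp point, in mm); z points along the fingers, y is the line along which they close (so a half turn about z gives the same grasp; the last joint's range is limited). The gripper opens to 85 mm and grips with 20 to 120 N. Pads are 22 mm wide; open, the fingers measure 114 mm over their backs; the gripper's body (76 mm by 85 mm) begins 54 mm behind the grasp point. The pads swing forward as they close: fully open they stand 13 mm farther back than shut.
Start: joints at [71.196, 7.471, 85.268, -0, 87.261, -4.893], TCP at [144.23, 582.411, 199.492] pointing down, gripper open.
Joint ranges: [-169.43, 169.43], [-51.17, 129.36], [1.28, 143.12], [-76.62, 256.62], [0, 156.53], [-152.29, 152.29]. Speed limits (degrees/s): [136.94, 136.94, 159.86, 180, 180, 180].

INTERFACE

Orientations are given as [roll, pitch, yaw] about the fixed x, y, z axes, in that order (R = Rz(yaw) Ry(pitch) Rx(roll)).
In Python, from bench import r gives the robot as it stands.
- The arm moves only by the shell command python3 -m handwheel 'ROWS' [OPENING] [FORCE]. ROWS is JSON, a list of rows, each a list of 4 numbers: the shift along the tool's x, y, z in m, then the turn about the tool's z in degrees. A call has 1 to 10 rows; each row shifts and turns the commanded pose from where the row before left it, along the tool's axes as they then stand; what a row does not reach is not made up. A row lasts 1/10 s, in which the tool goes at most 50 mm and 8.59 degrees, less where a joint would pass 70% of its speed; a pose out of reach is approached as far as the arm can. A call is refused whole if a number of a shift passes 0.05 or a number of a turn 8.59, either way. A call with a gripper value outside its range is refused whole. OPENING is the finger opening in m, from 0 to 0.0854, set as the call begins (- or left out, the last holds). The fingers move at their own pace and stop on an object; FORCE is the grip in N (left out, the last holds). Time passes only in rows, so rows that do not move let the fingers close. It gives the time, the measured TCP pose, the force, the opening and the grip force at its end, in the units of the state.
- r.sense(): the state, without advancing time (a new reading comes with each control period).
- r.snapshot(name): name is "scene" or "top" or "wrist"; returns the picture (400x640x3 uint8, red, green, blue); there is no depth.
- r.camera_params(name): a dict with "fx", "fy", "cx", "cy" (pixels), "D" ([k1, k2, p1, p2, k3] as OpenCV has them; the pictures are not rectified), "R" (3x3) and "t" (3): a world point X has camera coordinates R X + t; the wrist camera has in their place "mount" (4x4, takes a point from camera to tool coordinates, whose origin is the TCP and whose axes are the flange's). Camera axes: x right, y down, z forward; pixel columns grow to the right and rows downward; lengths in mm; the calibration is good to about 2 mm. A picture is of the moment at which its call begins: read the wrist's pose just before it. camera_params takes no time and is no camera call.
- r.hand_in(): hands the job in; it is judged then, once.
The state is a dict: "time": time; "joint_pos": joint angles; "qd": joint speeds; "joint_efforts": joint torques, N m; "tool_pos": TCP position; "tcp_rot": TCP orientation; "ft_force": force on the tool from outside, world axes, zero at the start; "wrist_torque": the same for the moment, N m; "finger_gap": finger opening in mm; "grip_force": force on a finger pad.
Only numpy, scipy, OpenCV 4.12 (cv2) and the standard library are available. Lean on these libraries where they do the work, as an engineer would, in place of code of your own. Each camera call takes 0.05 s, during which the arm holds its last target. There are 200 camera calls.

## Working session

There is one attempt and no reset: what is moved stays moved. The work goes in short steps, Python scripts to look and compute and a shell command to move; the robot and the scene stay as the last step left them, time stands still between calls to the robot, and variables do not carry over. Pictures are saved under pics/ and viewed, at most 10 in all, crops included, and the job is handed in when it is done.

```bash
mkdir -p pics; ls; python3 - <<'E'
from bench import r
import cv2
print(r.sense(), r.tcp_to_grasp)
for n in ("scene","top"):
    im=r.snapshot(n); cv2.imwrite(f"pics/{n}0.png",im[:,:,::-1])
    print(n,r.camera_params(n))
print(r.camera_params("wrist"))
E
```

```text
pics
{'time': 0.0, 'joint_pos': array([ 7.11967098e+01,  7.51440330e+00,  8.53304543e+01,  3.78368498e-04,
        8.72627493e+01, -4.89380826e+00]), 'qd': array([ 0.01225763, -0.03675731, -0.02176844,  0.09363162,  0.02341596,
       -0.06354201]), 'joint_efforts': array([ 2.70210250e-03, -5.69411445e+01, -5.00549948e+01,  1.50779401e-04,
        1.53220753e-02,  6.56990920e-06]), 'tool_pos': array([144.01473928, 581.81733866, 198.44059096]), 'tcp_rot': array([-1.79892818e+02, -9.55638380e-03,  1.66090491e+02]), 'ft_force': array([ 0.04111556, -0.26818803, -0.63369579]), 'wrist_torque': array([-0.02290101,  0.02885449,  0.02152992]), 'grip_force': 0.0, 'finger_gap': 85.31014591292826} 18.700000000000003
scene {'fx': 431.01757429371037, 'fy': 431.01757429371037, 'cx': 321.26405658730965, 'cy': 205.75077405135534, 'D': array([-0.07410017,  0.        ,  0.        ,  0.        ,  0.        ]), 'R': array([[ 0.8746623 ,  0.48472599,  0.00256373],
       [ 0.40361336, -0.72534949, -0.5576418 ],
       [-0.26844388,  0.48878301, -0.83007774]]), 't': array([-410.47026779, -270.17786947, 135
[... 237 characters left out ...]
 -0.01141903],
       [-0.99767527,  0.02332109, -0.06403271],
       [ 0.06427844,  0.0099431 , -0.99788247]]), 't': array([ -98.08858174,  519.40391484, 1080.6214854 ])}
{'fx': 301.926086138982, 'fy': 301.926086138982, 'cx': 320.2161273995672, 'cy': 196.5796379123597, 'D': array([-0.05113877,  0.        ,  0.        ,  0.        ,  0.        ]), 'mount': array([[-6.70817068e-04, -9.52236386e-01, -3.05361123e-01,
         7.90067679e+01],
       [ 9.99999518e-01, -8.57716328e-04,  4.77899578e-04,
         9.08510145e-01],
       [-7.16986588e-04, -3.05360655e-01,  9.52236502e-01,
        -1.74582610e+02],
       [ 0.00000000e+00,  0.00000000e+00,  0.00000000e+00,
         1.00000000e+00]])}
```

View pics/top0.png

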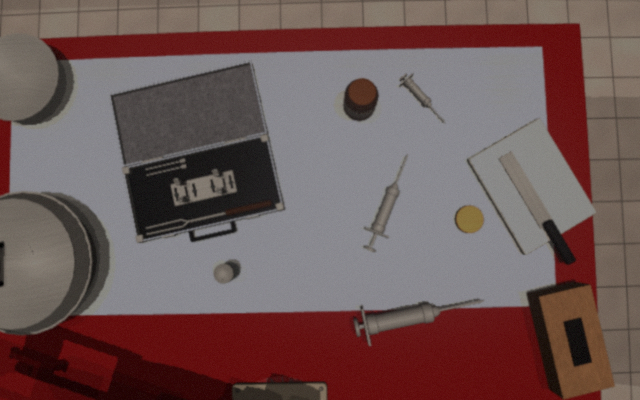

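View pics/scene0.png

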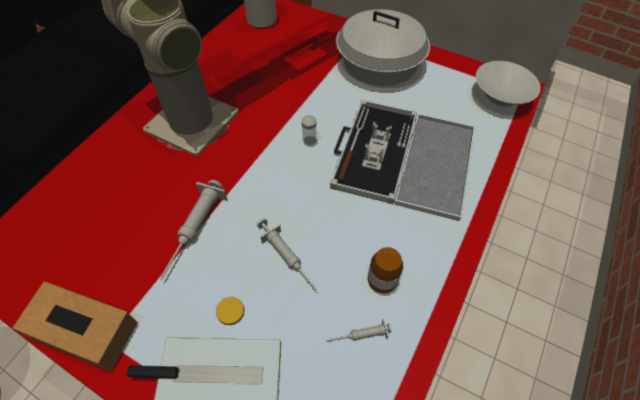

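The top view shows three injectors. The middle-sized one runs from thumb disc (371,248) to needle tip (406,155), the right overall length for the target. The case's fork tines point to image left, so its +x is roughly world +y. The shaker is at (224,271), the jar at (361,98) and its lid at (469,219).

```bash
cat > h.py <<'E'
from bench import r
import cv2, numpy as np
from scipy.spatial.transform import Rotation as Ro
def cast(n,px,z,pose=None):
    p=r.camera_params(n);K=np.array([[p['fx'],0,p['cx']],[0,p['fy'],p['cy']],[0,0,1]])
    q=cv2.undistortPoints(np.array(px,float).reshape(-1,1,2),K,p['D']).reshape(-1,2)
    d=np.c_[q,np.ones(len(q))]
    if n=='wrist':
        M=p['mount'];Rt=Ro.from_euler('xyz',pose[1],degrees=True).as_matrix()
        R=Rt@M[:3,:3];o=Rt@M[:3,3]+pose[0]
    else: R=p['R'].T;o=-R@p['t']
    d=d@R.T
    return o+d*((z-o[2])/d[:,2])[:,None]
def proj(n,X,pose):
    p=r.camera_params(n);M=p['mount'];Rt=Ro.from_euler('xyz',pose[1],degrees=True).as_matrix()
    R=(Rt@M[:3,:3]).T;t=-R@(Rt@M[:3,3]+pose[0])
    K=np.array([[p['fx'],0,p['cx']],[0,p['fy'],p['cy']],[0,0,1]])
    return cv2.projectPoints(np.array(X,float).reshape(-1,3),cv2.Rodrigues(R)[0],t,K,p['D'])[0].reshape(-1,2)
def shot(name):
    s=r.sense();pose=(s['tool_pos'],s['tcp_rot']);im=r.snapshot('wrist')
    cv2.imwrite(f'pics/{name}.png',im[:,:,::-1]);np.save(f'pics/{name}.npy',np.array(pose));return im,pose
E
python3 - <<'E'
from h import *
a=cast('top',[(371,248),(406,155)],16); print(a, np.linalg.norm(a[1]-a[0]),np.degrees(np.arctan2(*(a[1]-a[0])[1::-1])))
im=r.snapshot('top')
roi=im[130:260,350:425].astype(int); 
b=roi[...,2]-roi[...,0]; print(np.median(roi.reshape(-1,3),0))
m=(b<np.median(b)*.55).astype(np.uint8)  # grey steel against bluish cloth
m=cv2.morphologyEx(m,cv2.MORPH_OPEN,np.ones((2,2)))
n,l,s,c=cv2.connectedComponentsWithStats(m); k=1+np.argmax(s[1:,4]);print(s[k],c[k])
ys,xs=np.where(l==k);P=cast('top',np.c_[xs+350,ys+130],16)[:,:2]
w,v=np.linalg.eigh(np.cov(P.T));ax=v[:,1];ax*=np.sign(ax[0]);t=P@ax;print('ax',np.degrees(np.arctan2(ax[1],ax[0])),t.max()-t.min(),P.mean(0))
tip=P[t.argmax()];print('tip',tip,'mid',tip-142*ax,'back',P[t.argmin()])
# case: corners of body outer at rim z=26 (near/handle side and hinge side)
C=cast('top',[(126,168),(268,137),(284,208),(138,241)],26);print(C,C.mean(0))
for i in range(4): print(np.linalg.norm(C[i]-C[i-1]))
print(np.degrees(np.arctan2(*(C[3]-C[2])[1::-1])),np.degrees(np.arctan2(*(C[0]-C[1])[1::-1])))
print(cast('top',[(204,187)],44))
print('jar,lid,shaker',cast('top',[(361,92),(469,219),(224,271)],0))
E
```

```text
[[ 414.91005684 -218.53563538   16.        ]
 [ 629.2620884  -306.58679407   16.        ]] 231.73217295878052 -22.331793645141843
[137. 137. 143.]
[  12   25   47   99 1231] [35.04955321 80.13891145]
ax -23.569282023630354 244.10347413363473 [ 501.70044484 -253.67030133]
tip [ 629.15522531 -311.26072486] mid [ 499.00125767 -254.4809335 ] back [ 403.4275089  -218.21115031]
[[613.71348978 348.85085606  26.        ]
 [677.6640993   14.11602455  26.        ]
 [511.35421118 -20.38042762  26.        ]
 [442.70363996 319.75246903  26.        ]] [561.35886005 165.58473051  26.        ]
173.4678208252809
340.78891983795165
169.849886952115
346.9917698112664
101.41096610521825 100.81594105950357
[[562.45362044 159.83098832  44.        ]]
jar,lid,shaker [[ 786.8498444  -207.12088372    0.        ]
 [ 476.84201545 -452.44924466    0.        ]
 [ 368.21500847  125.64214752    0.        ]]
```

```bash
python3 -m handwheel '[[-0.042,-0.025,0,0],[-0.042,-0.025,0,0],[-0.042,-0.025,0,0],[-0.042,-0.025,0,0],[-0.042,-0.025,0,0],[-0.042,-0.025,0,0],[-0.042,-0.025,0,0],[-0.042,-0.025,0,0],[-0.042,-0.025,0,0],[-0.042,-0.025,0,0]]' 
python3 -m handwheel '[[-0.042,-0.025,0,0],[-0.042,-0.025,0,0],[0,0,0,8.1],[0,0,0,8.1],[0,0,0,8.1],[0,0,0,8.1],[0,0,0,8.1],[0,0,0,8.1],[0,0,0,8.1],[0,0,0,8.1]]'
python3 -m handwheel '[[0,0,0,0],[0,0,0,0],[0,0,0,0]]'
python3 - <<'E'
from h import *
im,pose=shot('case1');print(pose)
E
```

```text
time: 1.15
tool_pos: [492.8, 237.0, 199.3]
tcp_rot: [180.0, -0.0, 166.1]
ft_force: [0.0, 1.7, -0.2]
finger_gap: 85.5
grip_force: 0.0
time: 2.15
tool_pos: [561.1, 170.0, 199.1]
tcp_rot: [-180.0, -0.0, 101.0]
ft_force: [-0.3, -0.7, -0.0]
finger_gap: 85.5
grip_force: 0.0
time: 2.45
tool_pos: [561.2, 170.0, 199.4]
tcp_rot: [-180.0, -0.0, 101.5]
ft_force: [0.6, -0.2, -0.1]
finger_gap: 85.8
grip_force: 0.0
(array([561.24534241, 170.02857905, 199.36322625]), array([-1.79986809e+02, -2.66746154e-04,  1.01477467e+02]))
```

View pics/case1.png

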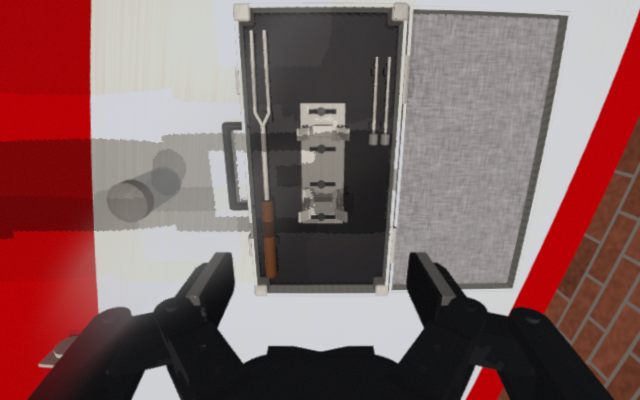

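The case runs vertically in the view with its needle end up (needles at (382,60), tines at (258,40)). The rim corners are near (241,12), (401,12), (382,289) and (262,289), and the clips are at rows ~130 and ~210, columns 298–349.

```bash
python3 - <<'E'
from h import *
im=cv2.imread('pics/case1.png');pose=np.load('pics/case1.npy')
C=cast('wrist',[(235,5),(410,5),(388,294),(256,294)],26,pose)[:,:2];print(C.round(1),C.mean(0))
for i in range(4): print(np.linalg.norm(C[i]-C[i-1]).round(1))
L=[C[0]-C[3],C[1]-C[2]];print([np.degrees(np.arctan2(d[1],d[0])) for d in L])
big=cv2.resize(im[85:240,270:380],None,fx=5,fy=3.8,interpolation=cv2.INTER_CUBIC);cv2.imwrite('pics/clipcrop.png',cv2.resize(im[85:240,270:380],None,fx=3.8,fy=3.8,interpolation=cv2.INTER_CUBIC))
E
```

```text
[[440.3 323.9]
 [616.7 359.6]
 [685.3  20.4]
 [509.1 -15.4]] [562.8605321  172.12262028]
346.2
179.9
346.1
179.8
[np.float64(101.46379799439939), np.float64(101.43935967927538)]
```

View pics/clipcrop.png

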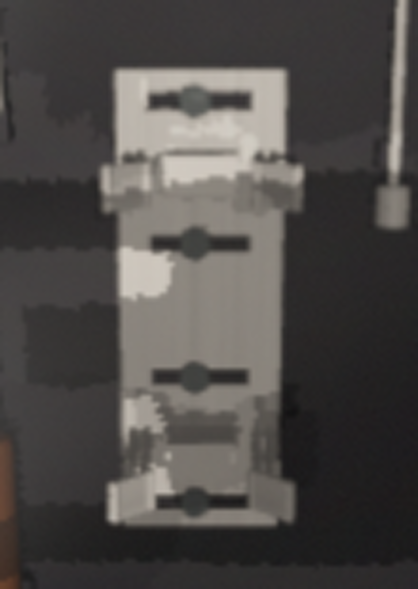

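The crop shows the strip (columns 115–288) sitting a bit right of the screws at column 195. The lips span columns 101–303 at the front and 107–296 at the rear.

```bash
python3 - <<'E'
from h import *
pose=np.load('pics/case1.npy');c=np.array([562.86,172.12]);a=np.radians(101.45);R=np.array([[np.cos(a),-np.sin(a)],[np.sin(a),np.cos(a)]])
def f(px,z): print(((cast('wrist',[(270+x/3.8,85+y/3.8) for x,y in px],z,pose)[:,:2]-c)@R).round(1).tolist())
f([(101,187),(303,187),(107,502),(296,502)],64)
f([(101,165),(303,165),(101,210),(303,210)],64)
f([(195,100),(195,244),(195,377),(195,501)],12)
f([(115,70),(288,70),(120,525),(280,525)],10)
f([(148,100),(251,100),(152,377),(248,377)],10)
print(c, [R[:,0]])
# check scene-based: pixel of injector
E
```

```text
[[44.8, 26.3], [44.8, -27.6], [-45.3, 26.7], [-45.3, -28.2]]
[[50.6, 26.2], [50.6, -27.4], [38.7, 26.4], [38.7, -27.7]]
[[65.5, 1.1], [21.5, 1.1], [-22.1, 1.0], [-65.6, 1.0]]
[[74.3, 25.5], [74.3, -27.2], [-75.3, 26.7], [-75.3, -28.2]]
[[65.5, 15.5], [65.5, -16.1], [-22.6, 15.2], [-22.6, -16.4]]
[562.86 172.12] [array([-0.19851271,  0.98009831])]
```

```bash
python3 -m handwheel '[[-0.0447,-0.016,0,0],[-0.0447,-0.016,0,0],[-0.0447,-0.016,0,0],[-0.0447,-0.016,0,0],[-0.0447,-0.016,0,0],[-0.0447,-0.016,0,0],[-0.0447,-0.016,0,0],[-0.0447,-0.016,0,0],[-0.0447,-0.016,0,0],[0,0,0,8.2]]' 
python3 -m handwheel '[[0,0,0,8.2],[0,0,0,8.2],[0,0,0,8.2],[0,0,0,8.2],[0,0,0,8.2],[0,0,0,8.2],[0,0,0,8.2],[0,0,0,8.2],[0,0,0,8.2],[0,0,0,8.2]]' | tail -0
python3 -m handwheel '[[0,0,0,8.2],[0,0,0,8.2],[0,0,0,8.2],[0,0,0,8.2],[0,0,0.02,0],[0,0,0.02,0],[0,0,0,0],[0,0,0,0],[0,0,0,0]]'
python3 - <<'E'
from h import *
im,pose=shot('inj1');print(pose)
E
```

```text
time: 3.5
tool_pos: [497.2, -258.2, 199.4]
tcp_rot: [-180.0, 0.1, 93.0]
ft_force: [-0.2, 1.2, 0.3]
finger_gap: 85.8
grip_force: 0.0
time: 5.4
tool_pos: [499.5, -253.0, 160.9]
tcp_rot: [180.0, -0.1, -21.7]
ft_force: [0.2, -0.0, 0.0]
finger_gap: 85.4
grip_force: 0.0
(array([ 499.49550631, -253.04812033,  160.89061142]), array([ 1.79981528e+02, -9.91029832e-02, -2.16765062e+01]))Exception ignored on flushing sys.stdout:
BrokenPipeError: [Errno 32] Broken pipe
```

View pics/inj1.png

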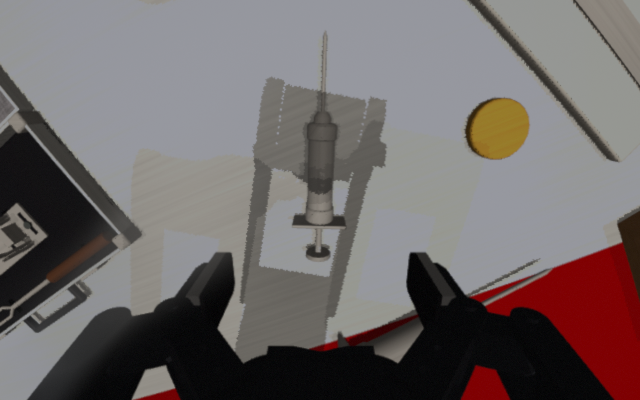

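The injector lies vertical in view: needle tip at (325,32), front cap from about row 122, finger plate at row 221 (columns 293–345), and thumb disc centre at (318,254), so the plunger is part drawn out.

```bash
python3 - <<'E'
from h import *
im=cv2.imread('pics/inj1.png');pose=np.load('pics/inj1.npy')
# strip edges per row of the barrel
for v in (60,130,150,170,190,210):
    row=im[v-1:v+2,270:370].mean((0,2)); g=np.diff(row); i=np.argsort(-abs(g))[:5]; print(v,sorted([(270+int(k),round(float(g[k]))) for k in i]))
P=cast('wrist',[(325,32),(321.5,124),(319,219),(293,221),(345,221),(318,262),(321,122)],16,pose)[:,:2];print(P.round(1).tolist())
d=P[0]-P[2];print(np.linalg.norm(d),np.degrees(np.arctan2(d[1],d[0])), np.linalg.norm(P[3]-P[4]))
u=d/np.linalg.norm(d);print('mid from tip',P[0]-142*u)
d=P[4]-P[3];print('plate',P[3:5].mean(0)+56*u)
E
```

```text
60 [(320, -10), (321, -24), (322, 10), (324, -11), (326, 22)]
130 [(302, -11), (306, -18), (336, 14), (337, 13), (362, -11)]
150 [(303, -11), (307, -13), (333, 10), (334, 21), (335, 9)]
170 [(270, 21), (271, 16), (283, -16), (287, -13), (333, 17)]
190 [(306, -23), (307, -32), (331, 30), (332, 35), (348, -30)]
210 [(305, -33), (332, 27), (333, 32), (343, -26), (360, 28)]
[[628.9, -308.4], [549.4, -273.2], [452.2, -231.6], [460.8, -203.1], [438.9, -258.3], [401.1, -209.9], [551.5, -273.5]]
192.68881361368054 -23.491471052428583 59.39914545341247
mid from tip [ 498.64548293 -251.81331144]
plate [ 501.22373241 -253.01149324]
```

```bash
python3 -m handwheel '[[-0.0005,-0.0007,0,1.8],[0,0,0.03,0],[0,0,0.03,0],[0,0,0.03,0],[0,0,0.03,0],[0,0,0.025,0],[0,0,0.0107,0],[0,0,0,0],[0,0,0,0]]'
python3 -m handwheel '[[0,0,0,0],[0,0,0,0],[0,0,0,0],[0,0,0,0],[0,0,0,0],[0,0,0,0],[0,0,0,0],[0,0,0,0]]' 0.02 60
```

```text
time: 6.35
tool_pos: [499.7, -252.5, 5.4]
tcp_rot: [180.0, -0.1, -23.5]
ft_force: [-0.5, -0.3, 0.5]
finger_gap: 85.2
grip_force: 0.0
time: 7.15
tool_pos: [498.6, -251.8, 3.7]
tcp_rot: [180.0, 0.0, -23.5]
ft_force: [0.1, 0.3, -1.4]
finger_gap: 20.2
grip_force: 0.0
```

Closed on nothing, so I'll look.

```bash
python3 - <<'E'
from h import *
im,pose=shot('miss');print(pose)
E
```

```text
(array([ 498.58059242, -251.81095507,    3.74231969]), array([ 1.79999421e+02,  8.06078568e-03, -2.35107916e+01]))
```

View pics/miss.png

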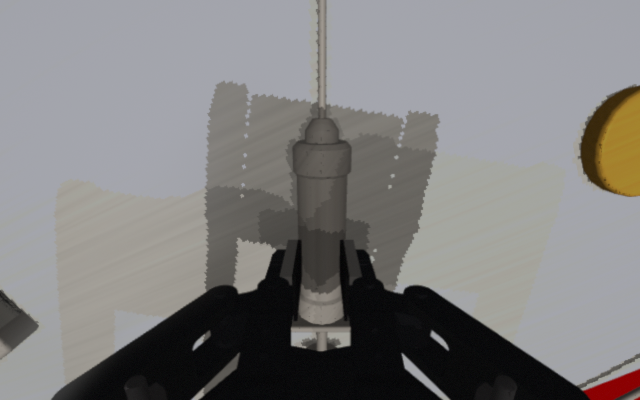

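```bash
python3 -m handwheel '[[0,0,0,0],[0,0,0,0],[0,0,0,0],[0,0,0,0]]' 0.0 60;  python3 - <<'E'
from h import *
im=cv2.imread('pics/miss.png');pose=np.load('pics/miss.npy')
cv2.imwrite('pics/misscrop.png',cv2.resize(im[100:360,260:390],None,fx=4,fy=2.3,interpolation=cv2.INTER_CUBIC))
P=cast('wrist',[(297,190),(347,190),(293,163),(351,163)],16,pose);print(np.linalg.norm(P[0]-P[1]),np.linalg.norm(P[2]-P[3]))
s=r.sense();print(s['finger_gap'],s['grip_force'],s['ft_force'])
E
```

```text
time: 7.6
tool_pos: [498.7, -251.9, 3.8]
tcp_rot: [180.0, -0.0, -23.5]
ft_force: [1.0, -0.4, 0.1]
finger_gap: -0.5
grip_force: 0.0
28.06141271823555 31.66511278445608
-0.45460189743420315 0.0 [ 0.97486197 -0.43073559  0.13777399]
```

```bash
python3 - <<'E'
from h import *
w,pose=shot('shut');s=r.snapshot('scene')[:,:,::-1]
a=cv2.resize(w[100:380,200:440,::-1],(400,467));b=cv2.resize(s[150:330,170:370],(400,360));
c=np.zeros((467,800,3),np.uint8);c[:,:400]=a;c[:360,400:]=b;cv2.imwrite('pics/mont.png',c)
E
```

```text
(no output)
```

View pics/mont.png

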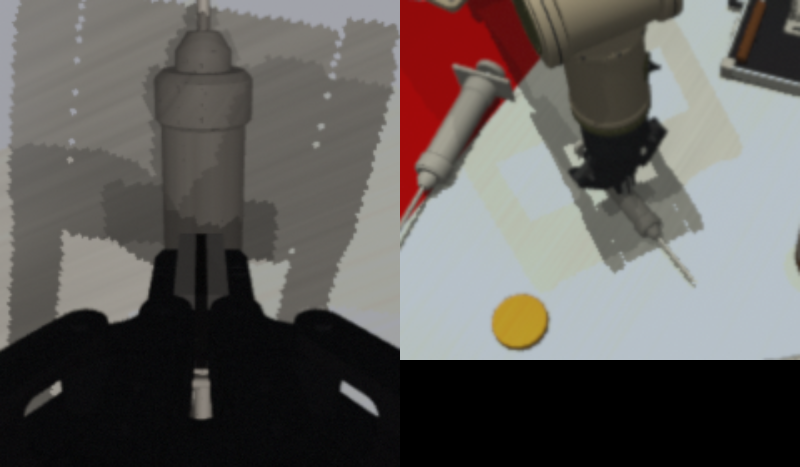

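```bash
python3 - <<'E'
from h import *
pose=np.array([[0,0,0],[0,0,0.]])
for z in (0,-10,-18.7,-25,-30,-40): print(z,[proj('wrist',[(x,0,z)],pose)[0].round(0).tolist() for x in (11,0,-11)])
s=r.sense();print(s['tool_pos'],s['joint_pos'])
E
```

```text
0 [[322.0, 213.0], [322.0, 229.0], [322.0, 245.0]]
-10 [[322.0, 219.0], [322.0, 236.0], [322.0, 252.0]]
-18.7 [[322.0, 225.0], [322.0, 242.0], [322.0, 259.0]]
-25 [[322.0, 229.0], [322.0, 247.0], [322.0, 265.0]]
-30 [[322.0, 233.0], [322.0, 252.0], [322.0, 270.0]]
-40 [[322.0, 242.0], [322.0, 261.0], [322.0, 280.0]]
[ 498.66165965 -251.83398446    3.79673863] [-3.20537435e+01  1.16502251e+01  1.02092173e+02  7.75643212e-04
  6.62580402e+01  8.14604501e+01]
```

The fingertips end well short of the stated TCP: pixel scale puts them about 35–40 mm behind it. I'll feel downward with the fingers shut to touch the barrel top (z = 30) and measure this.

```bash
for i in 1 2; do :; done; python3 -m handwheel '[[0,0,0.001,0],[0,0,0.001,0],[0,0,0.001,0],[0,0,0.001,0],[0,0,0.001,0]]' | egrep 'pos|force'; python3 -m handwheel '[[0,0,0.001,0],[0,0,0.001,0],[0,0,0.001,0],[0,0,0.001,0]]'| egrep 'pos|force'
```

```text
tool_pos: [498.6, -251.8, -1.3]
ft_force: [-1.0, 0.3, 0.6]
grip_force: 0.0
tool_pos: [498.9, -252.0, -2.3]
ft_force: [-15.9, 9.2, 35.5]
grip_force: 18.0
```

```bash
python3 -m handwheel '[[0,0,-0.01,0],[0,0,-0.01,0],[0,0,0,0],[0,0,0,0]]' | egrep 'pos|force';python3 -m handwheel '[[0,0,0,0],[0,0,0,0],[0,0,0,0],[0,0,0,0],[0,0,0,0],[0,0,0,0]]' 0.0854 | egrep 'pos|force|gap'
python3 - <<'E'
from h import *
im,pose=shot('chk');print(pose)
for v in range(130,250,12):
    row=cv2.GaussianBlur(im,(3,3),0)[v-1:v+2,270:375].mean((0,2)); g=np.diff(row);i=np.argsort(-abs(g))[:6];print(v,sorted([(270+int(k),round(float(g[k]))) for k in i]))
E
```

```text
tool_pos: [498.9, -252.0, 15.0]
ft_force: [0.0, 0.4, 0.3]
grip_force: 0.0
tool_pos: [498.6, -251.8, 14.7]
ft_force: [0.1, 0.2, -0.2]
finger_gap: 84.6
grip_force: 0.0
(array([ 498.61794361, -251.8208764 ,   14.72553207]), array([-1.79998431e+02,  6.26742528e-03, -2.35144817e+01]))
130 [(300, -9), (304, -9), (305, -12), (336, 7), (337, 13), (338, 10)]
142 [(293, -6), (294, -9), (295, -8), (346, 6), (347, 11), (348, 11)]
154 [(287, -8), (292, -6), (293, -12), (294, -9), (348, 13), (349, 13)]
166 [(292, -11), (293, -14), (294, -12), (347, 9), (348, 12), (349, 8)]
178 [(292, -6), (296, -7), (297, -11), (298, -7), (344, 13), (345, 14)]
190 [(292, -6), (297, -9), (298, -9), (343, 6), (344, 13), (345, 11)]
202 [(291, -11), (292, -11), (293, -5), (343, 8), (344, 13), (345, 9)]
214 [(297, -5), (298, -8), (343, 8), (344, 10), (371, 5), (373, -7)]
226 [(297, -4), (298, -8), (299, -6), (342, 3), (343, 8), (344, 8)]
238 [(272, -9), (275, -14), (276, -14), (370, 16), (371, 13), (373, -15)]
```

View pics/chk.png

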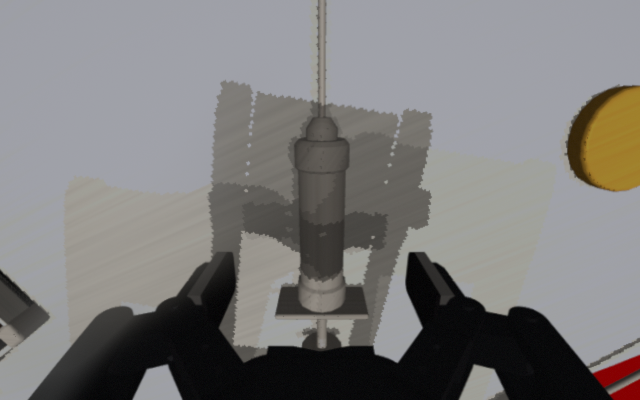

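The injector hasn't moved and lies centred between the open fingers (barrel columns 298–344, midline ~321). Next: go down to tips ≈ 5 mm (TCP −26) and grip.

```bash
python3 -m handwheel '[[0,0,0.012,0],[0,0,0.012,0],[0,0,0.01,0],[0,0,0.0065,0],[0,0,0,0],[0,0,0,0]]' | egrep 'pos|force';python3 -m handwheel '[[0,0,0,0],[0,0,0,0],[0,0,0,0],[0,0,0,0],[0,0,0,0],[0,0,0,0],[0,0,0,0],[0,0,0,0],[0,0,0,0],[0,0,0,0]]' 0.015 50
```

```text
tool_pos: [498.5, -251.7, -26.0]
ft_force: [-0.0, 0.2, 1.0]
grip_force: 0.0
time: 11.25
tool_pos: [499.1, -252.1, -25.1]
tcp_rot: [180.0, -0.1, -23.5]
ft_force: [-0.6, 1.3, 5.6]
finger_gap: 26.6
grip_force: 49.3
```

```bash
python3 -m handwheel '[[0,0,-0.01,0],[0,0,-0.025,0],[0,0,-0.035,0],[0,0,-0.035,0],[0,0,-0.04,0],[0,0,0,0],[0,0,0,0]]' | egrep 'pos|force|gap'
python3 -m handwheel '[[-0.0110,-0.0415,0,0],[-0.0110,-0.0415,0,0],[-0.0110,-0.0415,0,0],[-0.0110,-0.0415,0,0],[-0.0110,-0.0415,0,0],[-0.0110,-0.0415,0,0],[-0.0110,-0.0415,0,0],[-0.0110,-0.0415,0,0],[-0.0110,-0.0415,0,0],[-0.0110,-0.0415,0,0]]' | egrep 'pos|gap'
python3 -m handwheel '[[0,0,0,-8.33],[0,0,0,-8.33],[0,0,0,-8.33],[0,0,0,-8.33],[0,0,0,-8.33],[0,0,0,-8.33],[0,0,0,-8.33],[0,0,0,-8.33],[0,0,0,-8.33],[0,0,0,-8.33]]' | egrep 'pos|gap'
python3 -m handwheel '[[0,0,0,-8.33],[0,0,0,-8.33],[0,0,0,-8.33],[0,0,0,-8.33],[0,0,0,-8.33],[0,0,0,0],[0,0,0,0],[0,0,0,0]]'
python3 - <<'E'
from h import *
im,pose=shot('held');print(pose)
for i in range(4): print(r.sense()['ft_force'].round(2))
E
```

```text
tool_pos: [499.2, -252.2, 120.4]
ft_force: [0.6, -0.3, -3.3]
finger_gap: 26.1
grip_force: 49.7
tool_pos: [561.4, 174.0, 116.4]
finger_gap: 26.3
tool_pos: [561.3, 172.2, 116.2]
finger_gap: 26.3
time: 14.75
tool_pos: [562.6, 172.5, 118.2]
tcp_rot: [-179.9, -0.0, 101.2]
ft_force: [-0.1, -0.5, -3.3]
finger_gap: 26.3
grip_force: 50.1
(array([562.62009274, 172.46567279, 118.21761834]), array([-1.79894825e+02, -1.25942617e-03,  1.01240163e+02]))
[ 0.64 -0.04 -2.08]
[ 0.64 -0.04 -2.08]
[ 0.64 -0.04 -2.08]
[ 0.64 -0.04 -2.08]
```

View pics/held.png

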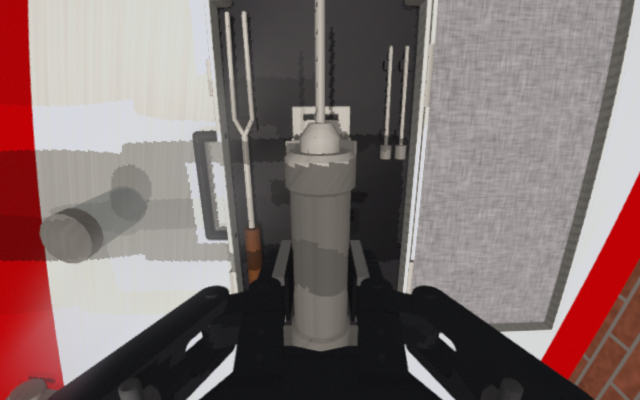

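The held injector is vertical in view, with its front cap at rows 150–190 (columns 286–356) and rear cap around row 335. The clip strip shows below at columns 293–350.

```bash
python3 - <<'E'
from h import *
I=np.array([[0,0,0],[0,0,0.]])
for z in (-36,-41,-46):
  for x,w in ((54,16),(36,16),(-36,16),(-45,16),(-56,16)):
    a=proj('wrist',[(x,-w,z),(x,w,z),(x,0,z)],I); print(z,x,a.round(0).tolist())
im=cv2.imread('pics/held.png')
g=cv2.GaussianBlur(im,(3,3),0).mean(2)
for v in (20,60,100,130,165,180,200,230,330,340):
    d=np.diff(g[v-1:v+2].mean(0)[270:372]);i=np.argsort(-abs(d))[:6];print(v,sorted([(270+int(k),round(float(d[k]))) for k in i]))
E
```

```text
-36 54 [[286.0, 158.0], [355.0, 158.0], [321.0, 158.0]]
-36 36 [[287.0, 195.0], [354.0, 195.0], [321.0, 195.0]]
-36 -36 [[292.0, 318.0], [349.0, 318.0], [321.0, 318.0]]
-36 -45 [[293.0, 331.0], [349.0, 331.0], [321.0, 331.0]]
-36 -56 [[293.0, 346.0], [348.0, 346.0], [321.0, 346.0]]
-41 54 [[285.0, 160.0], [356.0, 160.0], [321.0, 160.0]]
-41 36 [[286.0, 198.0], [355.0, 198.0], [321.0, 198.0]]
-41 -36 [[291.0, 324.0], [350.0, 324.0], [321.0, 324.0]]
-41 -45 [[292.0, 337.0], [350.0, 337.0], [321.0, 337.0]]
-41 -56 [[292.0, 352.0], [349.0, 352.0], [321.0, 352.0]]
-46 54 [[284.0, 162.0], [358.0, 162.0], [321.0, 162.0]]
-46 36 [[285.0, 201.0], [356.0, 201.0], [321.0, 201.0]]
-46 -36 [[290.0, 331.0], [351.0, 331.0], [321.0, 331.0]]
-46 -45 [[291.0, 344.0], [350.0, 344.0], [321.0, 344.0]]
-46 -56 [[292.0, 359.0], [350.0, 359.0], [321.0, 360.0]]
20 [(313, 19), (314, 30), (315, 25), (322, -18), (323, -29), (324, -31)]
60 [(315, 17), (316, 23), (317, 25), (322, -18), (323, -30), (324, -33)]
100 [(314, 28), (315, 34), (316, 23), (322, -18), (323, -31), (324, -34)]
130 [(291, 36), (292, 45), (293, 27), (348, -37), (349, -46), (350, -24)]
165 [(294, -17), (307, -14), (308, -23), (328, -23), (329, -14), (355, -16)]
180 [(284, 10), (285, 10), (353, -8), (354, -14), (355, -15), (356, -7)]
200 [(289, 13), (290, 13), (348, -9), (349, -18), (350, -21), (351, -10)]
230 [(290, 10), (291, 12), (292, 6), (348, -16), (349, -22), (350, -12)]
330 [(281, 10), (282, 20), (283, 17), (356, -12), (357, -19), (358, -16)]
340 [(282, 15), (283, 21), (284, 11), (356, -17), (357, -19), (358, -9)]
```

```bash
python3 - <<'E'
from h import *
I=np.array([[0,0,0],[0,0,0.]])
for n,zs in (('held',(-41,-38,-44)),('chk',(-1.3,))):
  g=cv2.GaussianBlur(cv2.imread(f'pics/{n}.png'),(3,3),0).mean(2)
  out=[]
  for v in range(124,215,3):
    d=np.diff(g[v]);l=280+np.argmax(abs(d[280:300]));rr=338+np.argmax(abs(d[338:362]));out.append((v,int(l),int(rr)))
  print(n,out)
  for z in zs: print(z,[(x,proj('wrist',[(x,-16,z)],I)[0].round(1).tolist()) for x in (54,49,36,40)])
E
```

```text
held [(124, 292, 349), (127, 292, 349), (130, 292, 349), (133, 292, 349), (136, 292, 349), (139, 291, 350), (142, 284, 356), (145, 284, 356), (148, 285, 356), (151, 285, 356), (154, 285, 356), (157, 284, 355), (160, 284, 348), (163, 286, 348), (166, 294, 355), (169, 284, 355), (172, 284, 355), (175, 284, 355), (178, 285, 355), (181, 284, 354), (184, 285, 355), (187, 286, 353), (190, 289, 350), (193, 289, 350), (196, 289, 350), (199, 289, 350), (202, 290, 350), (205, 290, 350), (208, 290, 349), (211, 290, 349), (214, 290, 349)]
-41 [(54, [284.9, 159.8]), (49, [285.3, 170.7]), (36, [286.3, 198.0]), (40, [286.0, 189.8])]
-38 [(54, [285.6, 158.6]), (49, [286.0, 169.3]), (36, [287.0, 196.1]), (40, [286.7, 188.0])]
-44 [(54, [284.1, 161.1]), (49, [284.5, 172.2]), (36, [285.6, 200.1]), (40, [285.3, 191.7])]
chk [(124, 299, 338), (127, 299, 338), (130, 299, 338), (133, 299, 338), (136, 299, 338), (139, 290, 345), (142, 294, 347), (145, 293, 349), (148, 293, 349), (151, 293, 349), (154, 293, 348), (157, 293, 349), (160, 293, 349), (163, 293, 348), (166, 293, 348), (169, 290, 346), (172, 297, 345), (175, 297, 345), (178, 297, 345), (181, 297, 345), (184, 297, 345), (187, 297, 344), (190, 297, 344), (193, 297, 344), (196, 298, 344), (199, 293, 344), (202, 292, 344), (205, 298, 344), (208, 298, 344), (211, 298, 344), (214, 298, 344)]
-1.3 [(54, [292.7, 146.7]), (49, [292.9, 155.4]), (36, [293.5, 177.2]), (40, [293.3, 170.6])]
```

```bash
python3 - <<'E'
from h import *
I=np.array([[0,0,0],[0,0,0.]])
for n,zs,rg in (('miss',(-12.3,),range(150,200,2)),('shut',(-12.3,),range(150,200,2)),('inj1',(-144.9,),())):
  g=cv2.GaussianBlur(cv2.imread(f'pics/{n}.png'),(3,3),0).mean(2)
  print(n,[(v,280+int(np.argmax(abs(np.diff(g[v])[280:305]))),338+int(np.argmax(abs(np.diff(g[v])[338:362])))) for v in rg])
  z=zs[0]; z=-z if n=='inj1' else z
  print([(x,proj('wrist',[(x,-16,z)],I)[0].round(1).tolist()) for x in (142,54,36,40,-54)])
# top view of needle tip now
t=r.snapshot('top');cv2.imwrite('pics/top2.png',t[:,:,::-1])
p=r.camera_params('top');K=np.array([[p['fx'],0,p['cx']],[0,p['fy'],p['cy']],[0,0,1]])
s=r.sense();print(s['tool_pos'],s['tcp_rot'])
u=np.array([np.cos(np.radians(s['tcp_rot'][2])),np.sin(np.radians(s['tcp_rot'][2])),0])
for k in (130,142,146.5,155):
  X=s['tool_pos']+u*k;X[2]=159; print(k,cv2.projectPoints(X.reshape(1,3),cv2.Rodrigues(p['R'])[0],p['t'],K,p['D'])[0].ravel())
q=[]
for k in range(120,160,2):
  X=s['tool_pos']+u*k;X[2]=159;x=cv2.projectPoints(X.reshape(1,3),cv2.Rodrigues(p['R'])[0],p['t'],K,p['D'])[0].ravel().round().astype(int);q.append((k,t[x[1]-2:x[1]+3,x[0]].mean(1).astype(int).tolist()))
print(q)
E
```

```text
miss [(150, 291, 351), (152, 292, 351), (154, 292, 351), (156, 292, 350), (158, 292, 350), (160, 292, 350), (162, 292, 350), (164, 292, 350), (166, 292, 350), (168, 292, 350), (170, 291, 350), (172, 293, 349), (174, 295, 347), (176, 296, 346), (178, 296, 346), (180, 296, 346), (182, 296, 346), (184, 296, 346), (186, 296, 346), (188, 296, 346), (190, 296, 346), (192, 296, 346), (194, 296, 346), (196, 296, 346), (198, 296, 346)]
[(142, [286.1, -38.2]), (54, [290.9, 149.7]), (36, [291.8, 182.0]), (40, [291.6, 175.0]), (-54, [296.1, 315.6])]
shut [(150, 291, 351), (152, 292, 351), (154, 291, 350), (156, 292, 350), (158, 292, 350), (160, 292, 350), (162, 292, 350), (164, 292, 350), (166, 292, 350), (168, 292, 350), (170, 291, 350), (172, 293, 349), (174, 295, 347), (176, 296, 346), (178, 296, 346), (180, 296, 346), (182, 296, 346), (184, 296, 346), (186, 296, 346), (188, 296, 346), (190, 296, 346), (192, 296, 346), (194, 296, 346), (196, 296, 346), (198, 296, 346)]
[(142, [286.1, -38.2]), (54, [290.9, 149.7]), (36, [291.8, 182.0]), (40, [291.6, 175.0]), (-54, [296.1, 315.6])]
inj1 []
[(14
[... 309 characters left out ...]
73572 197.77657524]
[(120, [113, 112, 115, 117, 117]), (122, [114, 115, 118, 111, 117]), (124, [112, 113, 109, 108, 115]), (126, [113, 109, 108, 115, 121]), (128, [114, 105, 102, 116, 136]), (130, [122, 107, 107, 122, 140]), (132, [131, 115, 108, 123, 139]), (134, [123, 109, 115, 136, 143]), (136, [125, 105, 111, 130, 141]), (138, [123, 109, 110, 128, 140]), (140, [132, 117, 114, 128, 144]), (142, [140, 127, 118, 129, 146]), (144, [139, 129, 135, 146, 148]), (146, [148, 146, 146, 148, 149]), (148, [149, 147, 147, 151, 148]), (150, [147, 153, 147, 150, 150]), (152, [148, 149, 147, 149, 151]), (154, [149, 148, 148, 150, 150]), (156, [150, 146, 150, 150, 150]), (158, [150, 146, 150, 150, 150])]
```

```bash
python3 -m handwheel '[[-0.0027,0.0011,0.02,0],[0,0,0.025,0],[0,0,0.022,0],[0,0,0.014,0],[0,0,0,0],[0,0,0,0],[0,0,0,0]]' | egrep 'pos|rot|force'
python3 -m handwheel '[[0,0,0,0]]' | egrep 'time|force'; python3 -m handwheel '[[0,0,0,0]]' | egrep 'pos|force';python3 -m handwheel '[[0,0,0.004,0],[0,0,0.002,0],[0,0,0,0]]' | egrep 'pos|force';python3 -m handwheel '[[0,0,0.002,0],[0,0,0.002,0],[0,0,0,0]]' | egrep 'pos|force'
```

```text
tool_pos: [566.3, 170.5, 40.0]
tcp_rot: [179.8, 0.0, 101.4]
ft_force: [0.7, 1.0, -2.0]
grip_force: 50.1
time: 15.65
ft_force: [0.8, 0.4, -1.9]
grip_force: 50.1
tool_pos: [565.8, 170.4, 39.4]
ft_force: [-0.8, -1.0, -2.7]
grip_force: 50.1
tool_pos: [564.4, 170.0, 31.6]
ft_force: [-0.7, -0.2, -2.5]
grip_force: 50.1
tool_pos: [564.6, 170.1, 27.8]
ft_force: [-0.5, -0.3, -3.7]
grip_force: 50.1
```

```bash
f(){ egrep 'pos|ft_'|tr '\n' ' ';echo; }
python3 -m handwheel '[[0,0,0.002,0],[0,0,0.002,0],[0,0,0,0],[0,0,0,0]]' |f
python3 -m handwheel '[[0,0,0.001,0],[0,0,0,0]]' |f
python3 -m handwheel '[[0,0,0.001,0],[0,0,0,0]]' |f
python3 -m handwheel '[[0,0,0.001,0],[0,0,0,0]]' |f
python3 -m handwheel '[[0,0,0,0]]'|f;python3 -m handwheel '[[0,0,0,0]]'|f
```

```text
tool_pos: [564.9, 170.2, 24.2] ft_force: [0.2, -0.3, -3.4] 
tool_pos: [564.9, 170.1, 23.2] ft_force: [0.1, 0.1, -3.2] 
tool_pos: [564.9, 170.1, 22.1] ft_force: [0.3, -0.2, -2.9] 
tool_pos: [564.8, 170.1, 21.2] ft_force: [0.2, 0.0, -1.1] 
tool_pos: [564.8, 170.2, 21.2] ft_force: [-0.6, -0.1, -2.7] 
tool_pos: [564.8, 170.1, 21.2] ft_force: [-1.3, 0.2, -2.6]
```

```bash
f(){ egrep 'pos|ft_'|tr '\n' ' ';echo; }
python3 -m handwheel '[[0,0,0.001,0],[0,0,0,0]]' |f
python3 -m handwheel '[[0,0,0.0005,0],[0,0,0,0]]' |f
python3 -m handwheel '[[0,0,0.0005,0],[0,0,0,0]]' |f
python3 -m handwheel '[[0,0,0,0]]'|f;python3 -m handwheel '[[0,0,0,0]]'|f
```

```text
tool_pos: [564.7, 170.1, 20.3] ft_force: [-2.4, -0.8, -0.6] 
tool_pos: [564.8, 170.1, 19.8] ft_force: [-4.0, -1.4, 1.3] 
tool_pos: [564.7, 170.1, 19.2] ft_force: [-4.9, -1.1, 2.0] 
tool_pos: [564.7, 170.1, 19.2] ft_force: [-4.9, -1.5, 2.5] 
tool_pos: [564.8, 170.2, 19.2] ft_force: [-5.3, -0.7, 1.5]
```

```bash
f(){ egrep 'pos|ft_'|tr '\n' ' ';echo; }
python3 -m handwheel '[[0,-0.0007,0,0],[0,0,0,0]]' |f
python3 -m handwheel '[[0,-0.0005,0,0],[0,0,0,0]]' |f
python3 -m handwheel '[[0,0,0,0]]'|f;python3 -m handwheel '[[0,0,0,0]]'|f
```

```text
tool_pos: [564.3, 170.0, 19.2] ft_force: [-2.8, 0.1, 0.1] 
tool_pos: [564.0, 170.0, 19.3] ft_force: [-2.0, 1.4, -1.7] 
tool_pos: [564.0, 170.0, 19.3] ft_force: [-0.7, -0.7, -0.6] 
tool_pos: [563.9, 170.0, 19.2] ft_force: [-0.9, -0.8, -1.8]
```

Nearly free now. I'll keep descending in small steps and re-centre as I go.

```bash
f(){ egrep 'pos|ft_'|tr '\n' ' ';echo; }
python3 -m handwheel '[[0,-0.0002,0.0005,0],[0,0,0,0]]' |f
python3 -m handwheel '[[0,0,0.0005,0],[0,0,0,0]]' |f
python3 -m handwheel '[[0,0,0,0]]'|f;python3 -m handwheel '[[0,0,0,0]]'|f
```

```text
tool_pos: [564.0, 170.0, 19.1] ft_force: [0.5, -0.5, 0.7] 
tool_pos: [564.0, 169.9, 18.7] ft_force: [-0.4, -0.1, 2.6] 
tool_pos: [564.0, 170.0, 18.7] ft_force: [-1.6, -0.6, 2.3] 
tool_pos: [564.0, 169.9, 18.6] ft_force: [-0.6, -0.6, 2.3]
```

```bash
f(){ egrep 'pos|ft_'|tr '\n' ' ';echo; }
python3 -m handwheel '[[0,-0.0001,0.0003,0],[0,0,0,0],[0,0,0,0]]' |f
python3 -m handwheel '[[0,0,0.0003,0],[0,0,0,0],[0,0,0,0]]' |f
python3 -m handwheel '[[0,0,0,0]]'|f;python3 -m handwheel '[[0,0,0,0]]'|f
python3 -c "
from bench import r
s=r.sense();print(s['wrist_torque'],s['time'],s['tcp_rot'])"
```

```text
tool_pos: [563.8, 169.9, 18.3] ft_force: [-0.1, -1.1, 3.7] 
tool_pos: [563.7, 169.9, 17.9] ft_force: [0.7, 0.1, 3.4] 
tool_pos: [563.7, 169.9, 17.9] ft_force: [1.2, -0.3, 3.7] 
tool_pos: [563.7, 169.9, 17.9] ft_force: [0.3, -0.3, 3.7] 
[ 0.05964899 -0.15767752  0.08547005] 20.35 [ 1.79973910e+02 -3.15938584e-04  1.01440361e+02]
```

```bash
f(){ egrep 'pos|ft_'|tr '\n' ' ';echo; }
python3 -m handwheel '[[0,0,0.0004,0],[0,0,0,0],[0,0,0,0]]' |f
python3 -m handwheel '[[0,0,0.0004,0],[0,0,0,0],[0,0,0,0]]' |f
python3 -m handwheel '[[0,0,0,0]]'|f;python3 -m handwheel '[[0,0,0,0]]'|f
```

```text
tool_pos: [563.7, 169.9, 17.4] ft_force: [1.6, 0.7, 4.1] 
tool_pos: [563.6, 169.9, 17.0] ft_force: [1.1, 0.3, 4.5] 
tool_pos: [563.6, 169.9, 17.0] ft_force: [1.9, -0.3, 5.2] 
tool_pos: [563.6, 169.9, 17.0] ft_force: [2.7, 0.7, 4.6]
```

```bash
f(){ egrep 'pos|ft_'|tr '\n' ' ';echo; }
python3 -m handwheel '[[0,0.0003,0,0],[0,0,0,0],[0,0,0,0]]' |f
python3 -m handwheel '[[0,0,0.0004,0],[0,0,0,0],[0,0,0,0]]' |f
python3 -m handwheel '[[0,0,0,0]]'|f;python3 -m handwheel '[[0,0,0,0]]'|f
```

```text
tool_pos: [563.7, 169.9, 16.9] ft_force: [1.3, 0.3, 4.8] 
tool_pos: [563.7, 169.9, 16.4] ft_force: [1.6, 0.3, 5.0] 
tool_pos: [563.7, 169.9, 16.4] ft_force: [0.2, 0.3, 5.3] 
tool_pos: [563.7, 169.9, 16.4] ft_force: [1.3, 0.1, 4.0]
```

```bash
f(){ egrep 'pos|ft_'|tr '\n' ' ';echo; }
python3 -m handwheel '[[0,0.0002,0.0004,0],[0,0,0,0],[0,0,0,0]]' |f
python3 -m handwheel '[[0,0,0.0004,0],[0,0,0,0],[0,0,0,0]]' |f
python3 -m handwheel '[[0,0,0.0004,0],[0,0,0,0],[0,0,0,0]]' |f
python3 -m handwheel '[[0,0,0,0]]'|f;python3 -m handwheel '[[0,0,0,0]]'|f
```

```text
tool_pos: [563.8, 170.0, 16.0] ft_force: [0.1, 0.5, 4.2] 
tool_pos: [563.8, 170.0, 15.6] ft_force: [-0.0, -0.3, 5.0] 
tool_pos: [563.7, 170.0, 15.2] ft_force: [0.7, -0.1, 5.8] 
tool_pos: [563.8, 170.0, 15.2] ft_force: [0.5, 0.6, 5.3] 
tool_pos: [563.8, 169.9, 15.2] ft_force: [-0.3, -1.7, 4.8]
```

```bash
f(){ egrep 'pos|ft_'|tr '\n' ' ';echo; }
python3 -m handwheel '[[0,0,0.0005,0],[0,0,0,0]]' |f
python3 -m handwheel '[[0,0,0.0005,0],[0,0,0,0]]' |f
python3 -m handwheel '[[0,0,0.0005,0],[0,0,0,0]]' |f
python3 -m handwheel '[[0,0,0,0]]'|f;python3 -m handwheel '[[0,0,0,0]]'|egrep "time|pos|ft"
```

```text
tool_pos: [563.7, 169.9, 14.6] ft_force: [0.5, -0.3, 5.2] 
tool_pos: [563.8, 169.9, 14.2] ft_force: [0.6, -0.7, 4.3] 
tool_pos: [563.7, 169.9, 13.6] ft_force: [1.2, 0.6, 4.9] 
tool_pos: [563.8, 170.0, 13.6] ft_force: [-0.1, 0.4, 4.1] 
time: 23.85
tool_pos: [563.8, 169.9, 13.6]
ft_force: [0.5, 0.1, 3.9]
```

```bash
f(){ egrep 'pos|ft_'|tr '\n' ' ';echo; }
python3 -m handwheel '[[0,0.0001,0.0005,0],[0,0,0,0]]' |f
python3 -m handwheel '[[0,0,0.0005,0],[0,0,0,0]]' |f
python3 -m handwheel '[[0,0,0.0005,0],[0,0,0,0]]' |f
python3 -m handwheel '[[0,0,0.0005,0],[0,0,0,0]]' |f
python3 -m handwheel '[[0,0,0,0]]'|f;python3 -m handwheel '[[0,0,0,0]]'|f
```

```text
tool_pos: [563.9, 170.0, 13.1] ft_force: [-0.5, -0.3, 4.0] 
tool_pos: [563.9, 170.0, 12.6] ft_force: [-0.4, -0.8, 2.8] 
tool_pos: [563.9, 170.0, 12.0] ft_force: [-0.5, 0.3, 2.9] 
tool_pos: [563.9, 169.9, 11.6] ft_force: [0.4, -0.5, 2.9] 
tool_pos: [563.9, 170.0, 11.5] ft_force: [0.1, 0.1, 2.0] 
tool_pos: [563.9, 169.9, 11.6] ft_force: [0.1, 0.5, 2.2]
```

Force is falling as the caps approach the neck, and the injector is well centred. I'll go on towards the seat (TCP ≈ 2.6).

```bash
f(){ egrep 'pos|ft_'|tr '\n' ' ';echo; }
python3 -m handwheel '[[0,0,0.0005,0],[0,0,0.0005,0],[0,0,0,0]]' |f
python3 -m handwheel '[[0,0,0.0005,0],[0,0,0.0005,0],[0,0,0,0]]' |f
python3 -m handwheel '[[0,0,0.0005,0],[0,0,0.0005,0],[0,0,0,0]]' |f
python3 -m handwheel '[[0,0,0.0005,0],[0,0,0.0005,0],[0,0,0,0]]' |f
python3 -m handwheel '[[0,0,0.0005,0],[0,0,0.0005,0],[0,0,0,0]]' |f
```

```text
tool_pos: [563.9, 170.0, 10.6] ft_force: [-0.5, -0.3, 1.3] 
tool_pos: [563.9, 170.0, 9.5] ft_force: [0.6, -0.1, -0.7] 
tool_pos: [563.8, 169.9, 8.4] ft_force: [-0.3, -0.5, -1.7] 
tool_pos: [563.8, 169.9, 7.5] ft_force: [0.2, 0.5, -2.1] 
tool_pos: [563.9, 169.9, 6.5] ft_force: [-0.2, 1.4, -3.0]
```

```bash
f(){ egrep 'pos|ft_'|tr '\n' ' ';echo; }
python3 -m handwheel '[[0,0,0.0005,0],[0,0,0.0005,0],[0,0,0,0]]' |f
python3 -m handwheel '[[0,0,0.0005,0],[0,0,0.0005,0],[0,0,0,0]]' |f
python3 -m handwheel '[[0,0,0.0005,0],[0,0,0,0]]' |f
python3 -m handwheel '[[0,0,0.0005,0],[0,0,0,0]]' |f
python3 -m handwheel '[[0,0,0.0005,0],[0,0,0,0]]' |f
```

```text
tool_pos: [563.9, 169.9, 5.5] ft_force: [-0.2, 1.2, -3.0] 
tool_pos: [563.9, 170.0, 4.6] ft_force: [-0.1, -0.2, -3.5] 
tool_pos: [563.9, 170.0, 4.1] ft_force: [-1.6, -0.6, -4.0] 
tool_pos: [563.9, 170.0, 3.7] ft_force: [-0.8, -1.6, -3.3] 
tool_pos: [563.9, 170.0, 3.2] ft_force: [-2.0, -0.1, -3.6]
```

```bash
f(){ egrep 'pos|ft_'|tr '\n' ' ';echo; }
python3 -m handwheel '[[0,0,0.0004,0],[0,0,0,0]]' |f
python3 -m handwheel '[[0,0,0.0004,0],[0,0,0,0]]' |f
python3 -m handwheel '[[0,0,0.0004,0],[0,0,0,0]]' |f
python3 -m handwheel '[[0,0,0,0]]' |f
```

```text
tool_pos: [564.0, 170.0, 2.9] ft_force: [-2.1, -1.0, -1.5] 
tool_pos: [564.0, 170.0, 2.8] ft_force: [-5.2, -0.8, 2.8] 
tool_pos: [564.1, 170.0, 2.8] ft_force: [-7.6, -1.7, 6.0] 
tool_pos: [564.1, 170.0, 2.8] ft_force: [-7.2, -1.8, 6.4]
```

```bash
python3 -m handwheel '[[0,0,0,0],[0,0,0,0],[0,0,0,0],[0,0,0,0],[0,0,0,0]]' 0.05 | egrep 'time|pos|ft|gap'
python3 -m handwheel '[[0,0,-0.01,0],[0,0,-0.02,0],[0,0,-0.03,0],[0,0,-0.03,0],[-0.03,0,0,0],[-0.04,0,0,0],[-0.04,0,0,0],[-0.04,0,0,0],[0,0,0,0],[0,0,0,0]]' | egrep 'pos|ft|gap'
python3 - <<'E'
from h import *
im,pose=shot('seat');t=r.snapshot('top')
s=r.sense();print(s['time'],pose)
a=cv2.resize(t[130:260,110:300,::-1],(400,274));c=np.zeros((400,800,3),np.uint8);c[:250,:400]=im[:,:,::-1][::1][0:250] [:,120:520];c[:274,400:]=a;cv2.imwrite('pics/m2.png',c)
E
```

```text
time: 28.75
tool_pos: [564.3, 170.0, 2.1]
ft_force: [0.1, -0.4, -0.7]
finger_gap: 49.7
tool_pos: [594.1, 22.2, 92.8]
ft_force: [0.8, -0.2, 0.2]
finger_gap: 50.1
29.85 (array([594.10531431,  22.18716394,  92.77302822]), array([ 1.79963711e+02, -9.44568077e-03,  1.01310434e+02]))
```

View pics/m2.png

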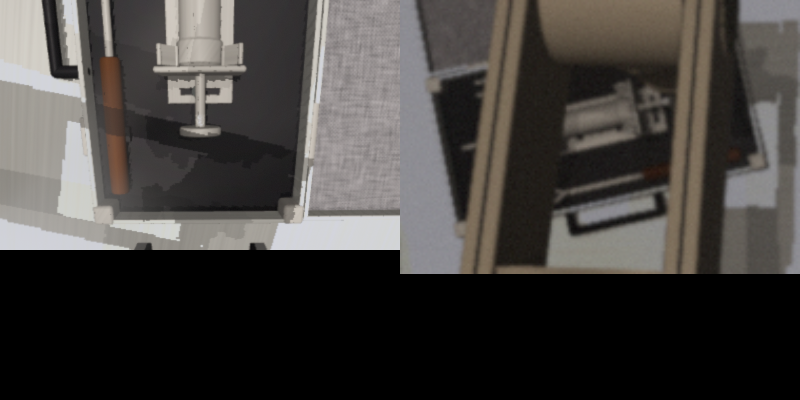

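The seated injector's finger plate is at row 69, just behind the rear clip, and the thumb disc is at (320,130) in wrist pixels. Working out where to come down behind it:

```bash
python3 - <<'E'
from h import *
pose=np.load('pics/seat.npy');c=np.array([562.86,172.12]);a=np.radians(101.45);R=np.array([[np.cos(a),-np.sin(a)],[np.sin(a),np.cos(a)]])
print(((cast('wrist',[(320,69),(320,127),(320,136),(320,215)],44,pose)[:,:2]-c)@R).round(1),(pose[0][:2]-c)@R)
print(((cast('wrist',[(320,213)],26,pose)[:,:2]-c)@R).round(1))
E
```

```text
[[ -52.8   -0.8]
 [ -92.2   -0.7]
 [ -98.7   -0.6]
 [-160.5   -0.4]] [-153.15151177   -0.85990579]
[[-165.7   -0.4]]
```

```bash
f(){ egrep 'pos|ft_|gap'|tr '\n' ' ';echo; }
python3 -m handwheel '[[0.01,0,0,0],[0,0,0,0],[0,0,0,0],[0,0,0,0],[0,0,0,0]]' 0.0|f
python3 -m handwheel '[[0,0,0.02,0],[0,0,0.025,0],[0,0,0.025,0],[0,0,0.0188,0],[0,0,0,0],[0,0,0,0]]'|f
python3 -m handwheel '[[0.012,0,0,0],[0.01,0,0,0],[0.004,0,0,0],[0.003,0,0,0],[0.002,0,0,0],[0,0,0,0]]' |f
python3 -m handwheel '[[0.002,0,0,0],[0.002,0,0,0],[0.002,0,0,0],[0,0,0,0]]'|f
```

```text
tool_pos: [591.8, 33.0, 92.1] ft_force: [-0.1, 0.7, 0.3] finger_gap: -0.2 
tool_pos: [591.7, 32.7, 3.4] ft_force: [0.2, -0.1, 0.3] finger_gap: 0.1 
tool_pos: [585.7, 63.4, 3.4] ft_force: [-0.0, -0.3, 0.6] finger_gap: 0.2 
tool_pos: [584.5, 68.9, 3.3] ft_force: [1.0, -3.1, 0.4] finger_gap: -0.1
```

```bash
f(){ egrep 'pos|ft_'|tr '\n' ' ';echo; }
python3 -m handwheel '[[0.003,0,0,0],[0.003,0,0,0],[0.003,0,0,0],[0.003,0,0,0],[0,0,0,0]]'|f
python3 -m handwheel '[[0.002,0,0,0],[0.002,0,0,0],[0.002,0,0,0],[0,0,0,0]]'|f
python3 -m handwheel '[[0.001,0,0,0],[0.001,0,0,0],[0,0,0,0]]'|f
python3 -m handwheel '[[0.001,0,0,0],[0,0,0,0]]'|f
```

```text
tool_pos: [582.0, 81.5, 3.3] ft_force: [0.0, -0.3, -0.6] 
tool_pos: [580.9, 87.0, 3.3] ft_force: [0.1, -2.3, 1.4] 
tool_pos: [580.5, 88.8, 3.3] ft_force: [-0.2, -2.7, 0.8] 
tool_pos: [580.3, 89.7, 3.3] ft_force: [0.2, -1.6, 1.1]
```

```bash
f(){ egrep 'pos|ft_'|tr '\n' ' ';echo; }
python3 -m handwheel '[[0.001,0,0,0],[0,0,0,0]]'|f
python3 -m handwheel '[[0.001,0,0,0],[0,0,0,0]]'|f
python3 -m handwheel '[[0.0007,0,0,0],[0,0,0,0]]'|f
python3 -m handwheel '[[0.0007,0,0,0],[0,0,0,0]]'|f
```

```text
tool_pos: [580.1, 90.7, 3.3] ft_force: [-0.5, -2.3, 0.5] 
tool_pos: [580.0, 91.3, 3.3] ft_force: [-0.5, -4.4, 1.1] 
tool_pos: [580.0, 91.3, 3.3] ft_force: [0.7, -7.7, 1.0] 
tool_pos: [580.0, 91.3, 3.4] ft_force: [0.9, -10.8, 1.0]
```

The plunger has bottomed: position is fixed while force rises. Backing off and lifting away.

```bash
python3 -m handwheel '[[-0.01,0,0,0],[-0.02,0,0,0],[-0.03,0,0,0],[0,0,-0.03,0],[0,0,-0.04,0],[0,0,-0.04,0],[0,0,0,0],[0,0,0,0],[0,0,0,0]]' | egrep 'time|pos|ft'
python3 - <<'E'
from h import *
im,pose=shot('end');c=np.array([562.86,172.12]);a=np.radians(101.45);R=np.array([[np.cos(a),-np.sin(a)],[np.sin(a),np.cos(a)]])
g=cv2.GaussianBlur(im,(3,3),0).mean(2)
for x0 in (320,300,345):
  col=g[:,x0-2:x0+3].mean(1);d=np.diff(col);k=[v for v in range(5,240) if abs(d[v])>8 and abs(d[v])==abs(d[max(0,v-3):v+4]).max()]
  X=((cast('wrist',[(x0,v) for v in k],44,pose)[:,:2]-c)@R)[:,0].round(1)
  print(x0,[(int(v),int(round(d[v])),float(x)) for v,x in zip(k,X)])
for w in (-40,-30,-15,0,20): 
  # lateral edges at barrel
  P=proj('wrist',[np.r_[c+R@np.array([w,0]),44]],pose)[0];v=int(P[1]);u=int(P[0])
  if 2<v<395:
    d=np.diff(g[v-1:v+2].mean(0));l=u-30+np.argmax(abs(d[u-30:u-4]));rr=u+4+np.argmax(abs(d[u+4:u+30]))
    print(w,v,((cast('wrist',[(l+.5,v),(rr+.5,v)],44,pose)[:,:2]-c)@R)[:,1].round(1))
E
```

```text
time: 35.05
tool_pos: [590.7, 34.4, 112.0]
ft_force: [-0.4, -0.8, 0.3]
320 [(63, 9, -34.1), (82, -18, -47.6), (90, -18, -53.4), (106, 14, -65.2), (112, -11, -69.7), (117, -43, -73.5), (216, 26, -156.3), (224, 18, -163.7), (239, -48, -178.1)]
300 [(91, -28, -54.1), (117, -44, -73.4), (123, -8, -78.0), (146, 12, -96.1), (216, 21, -156.3), (224, 37, -163.7), (232, -20, -171.3)]
345 [(69, -10, -38.3), (91, -25, -54.1), (95, 26, -57.0), (117, -46, -73.5), (215, 25, -155.3), (224, 17, -163.7)]
-40 71 [ 14.5 -15.6]
-30 57 [ 22.5 -14.6]
-15 35 [ 22.1 -14.4]
0 12 [ 13.8 -14.2]
```

```bash
python3 -c "
from bench import r
print(r.hand_in())"
```

```text
the job is handed in; nothing more can be done
None
```

The injector is in both clips, needle towards the needle end, with the plunger pushed fully in; the arm has let go and is clear, and I handed the job in at about 35 s (`hand_in` gave no verdict).

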